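# Hinge leaf from the vise to the jamb block, knuckles in line for the pin

### The arm

A 6-joint arm with a two-finger parallel gripper is mounted at the origin on the work surface. World frame = base frame: x ahead of the robot, y to its left, z up, the work surface at z = 0. Lengths are in m, angles in degrees, forces in N, time in s.
With the tool pointing down it reaches from about 0.425 to 0.95 m from the base axis. Payload 3.5 kg.
Tool frame: the origin (TCP) lies at the centre of the arm's flange, where the gripper is bolted on; the fingertips stand 173 mm ahead of it and the grasp point (between the pads) lies 155 mm ahead of it; z points along the fingers, y is the direction in which the jaws open and shut (so a half turn about z gives the same grasp; the last joint's range is limited). The gripper opens to 85 mm and grips with 20 to 120 N. Pads are 22 mm wide; open, the fingers measure 114 mm over their backs; the gripper's body (76 mm by 85 mm) begins 54 mm behind the grasp point. The pads swing forward as they close: fully open they stand 13 mm farther back than shut.
Start: joints at [59.301, 16.404, 90.338, -0, 73.258, -8.594], TCP at [0.254, 0.625, 0.405] pointing down, gripper open.
Joint ranges: [-158.93, 158.93], [-51.34, 127.21], [12.03, 142.37], [-87.48, 267.48], [13.55, 161.25], [-162.69, 162.69]. Speed limits (degrees/s): [159.86, 159.86, 180, 180, 180, 180].

### API

Orientations are given as [roll, pitch, yaw] about the fixed x, y, z axes, in that order (R = Rz(yaw) Ry(pitch) Rx(roll)).
In Python, from workcell import monitor, vision, ticket gives the robot as it stands. The module is installed in compiled form; this text tells all that it offers.
- The arm moves only by the tool play_rows, never from a script. Its argument "increments" is a list that holds one entry, the list of rows, each a list of 7 numbers: the shift along the tool's x, y, z in mm, then the turn, a rotation vector about the tool's x, y, z in degrees, then the gripper's target within -1 to 1 (shut at 1, half-way at 0, fully open at -1). A call has 1 to 20 rows; each row shifts and turns the commanded pose from where the row before left it, along the tool's axes as they then stand; what a row does not reach is not made up. A row lasts 1/10 s, in which the tool goes at most 50 mm and 8.59 degrees, less where a joint would pass 70% of its speed; a pose out of reach is approached as far as the arm can. A call with a gripper value outside its range is refused whole. The fingers move at their own pace and stop on an object; "newtons" is the grip in N (left out, the last holds). Time passes only in rows, so rows that do not move let the fingers close. It gives the time, the measured TCP pose, the force and the opening at its end, in the units of the state.
- monitor.state(): the state, without advancing time (a new reading comes with each control period).
- vision.read_camera(name): name is "scene" or "side" or "wrist"; returns the picture (420x560x3 uint8, red, green, blue); there is no depth.
- vision.camera_info(name): a dict with "intrinsics" (3x3 intrinsics, pixels), "pose" (4x4, takes a point from camera to world coordinates). Camera axes: x right, y down, z forward; pixel columns grow to the right and rows downward; lengths in m; the calibration is good to about 2 mm. A picture is of the moment at which its call begins: read the wrist's pose just before it. camera_info takes no time and is no camera call; for the wrist camera it gives the pose at the moment of the call.
- ticket.job_done(): hands the job in, once; it reports no verdict.
The state is a dict: "t": time; "joint_pos": joint angles; "joint_velocities": joint speeds; "tau": joint torques, N m; "ee_pos": TCP position; "ee_rot": TCP orientation; "force": force on the tool from outside, world axes, zero at the start; "torque": the same for the moment, N m; "width": opening from 0.0 (shut) to 1.0 (fully open).
Only numpy, scipy, OpenCV 4.12 (cv2) and the standard library are available. Lean on these libraries where they do the work, as an engineer would, in place of code of your own. Each camera call takes 0.05 s, during which the arm holds its last target. There are 200 camera calls.

### The job

Slide the vise's movable jaw open by its post, lift the finished hinge leaf out by its rib, and bring its knuckle down between the two knuckles of the leaf on the jamb block until it sits in the groove, with all three holes in line for the pin and its flap sticking out level over the open side. Keep hold of it: the program finishes while the gripper still holds the leaf there, level and still. Leave the vise open and the other things on the bench where they are.

Things in the scene. Friction and masses are not known exactly. Their poses are not given: they have to be found in the camera images.
- leaf_rib (a point): grip centre of the loose hinge leaf: middle of the rib standing upright along its flap. Rib 50 mm long (along x), 10 mm thick (along y), 40 mm tall; this point is 20 mm above the flap's top and 20 mm below the rib's top. Axes: x from flap to knuckle, y along the knuckle's hole, z up
- leaf_knuckle (a point): centre of the loose leaf's one knuckle, on the axis of its hole: 45 mm ahead (+x of the leaf) of leaf_rib and 24 mm below it. Tube of 24 mm, 30 mm long along y, hole 12 mm. Same axes as leaf_rib
- jaw (a joint): slide of the vise's movable jaw in m: 0 shut on the leaf, 0.042 fully open; opens towards +y of the vise (away from the leaf); stiff (about 4 N to move), stays where it is left
- jaw_post (a point): grip point on the upright round steel post of the movable jaw, 18 mm thick; post top 18 mm above this point, jaw top 28 mm below. Axes as the vise's: y the way the jaw opens, x along its face. Shut, it stands 48 mm from the middle of the leaf's rib. A 5 mm lip on the jaw (top 50 mm above the bench) reaches 8 mm over the flap's edge
- jamb_axis (a point): point on the axis of the fixed hinge leaf, midway between its two knuckles, 75 mm above the bench; y along the axis, x towards the fixed flap. The knuckles are 24 mm tubes with 12 mm holes, each 20 mm long, 35 mm gap between. They lie in a 90 degree V groove along y; a 24 mm knuckle lying in the groove in the gap has its hole on this same axis
- wrench: bystander, to be left alone: stainless collet wrench 140 mm long, lying flat along its x
- pad: bystander, to be left alone: orange hard silicone sanding pad, 70 x 110 x 26 mm. Origin at the centre of its underside
- pintray: bystander, to be left alone: shallow wooden tray 70 x 170 x 20 mm holding the hinge pin and screws. Origin at the centre of its underside
- square: bystander, to be left alone: grey tape-measure case, 60 x 60 x 18 mm. Origin at the centre of its underside
- leaf: the loose hinge leaf, bare aluminium, about 0.2 kg; origin and axes as leaf_knuckle. Flap 63 mm along x, 60 mm along y, 8 mm thick, mid-thickness level with the knuckle axis, its edge 17 mm behind that axis, with a 26 mm wide neck to the knuckle. At the start it lies level in the vise, flap bottom 36 mm above the bench, under the lip of the jaw
- vise: low bench vise fixed to the bench, base 84 mm along x, 198 mm along y, 16 mm thick; origin on the bench about below the middle of the leaf's rib; its movable jaw opens to +y. The fixed jaw on the -y side is 42 mm high, below the flap's top (44 mm), without a lip
- jamb: birch jamb block with the fixed hinge leaf screwed on top, fixed to the bench; origin on the bench below jamb_axis, same axes. Block 100 x 90 mm, top 68 mm above the bench; it ends 16 mm from the axis on the -x side (nothing is under the loose flap there). The fixed flap, top 1 mm above the axis, starts 16 mm from it on the +x side
Mind the look-alikes: they are no part of the job. Leave any pink look-alike of the vise alone. Of the things shaped like the jamb, the wooden one is meant.

How it is judged (in metres and radians):
On the way, in this order (a step that is already met when the one before it is completed fails the run):
1. the vise jaw is slid open by more than 20 mm while the leaf still lies in the vise (value of joint jaw above 0.02 m and z of leaf in the frame of vise below 0.055 m), for 0.2 s.
2. the gripper has lifted the leaf out, its knuckle axis over 80 mm above the bench, clear of the vise (contact force between the fingers and leaf above 2 N and height (world z) of leaf above 0.08 m and contact force between leaf and vise below 0.1 N), for 0.2 s.
At the end, for the whole second after the job is handed in: the fingers hold the leaf (over 2 N), the centre of its knuckle is within 3 mm of the middle of the fixed leaf's axis and the hole parallel to it within 0.1 rad, the leaf is level within 0.12 rad, on the open side and still; the vise jaw is open by more than 20 mm (contact force between the fingers and leaf above 2 N and distance between leaf_knuckle and jamb_axis below 0.003 m and angle between the y axis of leaf_knuckle and the y axis of jamb_axis, either way round below 0.1 rad and angle between leaf's own z axis and vertical below 0.12 rad and x of leaf_rib in the frame of jamb below -0.03 m and linear speed of leaf below 0.02 m/s and value of joint jaw above 0.02 m); the arm keeps its last pose, push and grip.
It fails at once if a bystander is moved more than 30 mm (distance of any of router, subbase, wrench, pad, mug, pintray, square from where it was at the start of the episode above 0.03 m).
It also fails if it takes over 51 s, if anything falls off the work surface, if the arm or the gripper's body presses on something with over 40 N, if the wrist force passes 120 N, or if a joint passes its speed limit or range.

## Working session

There is one attempt and no reset: what is moved stays moved. The work goes in short steps, Python scripts to look and compute and a tool call to move; the robot and the scene stay as the last step left them, time stands still between calls to the robot, and variables do not carry over. Pictures are saved under pics/ and viewed, about 8 in all and at most 12, crops included, and the job is handed in when it is done.

Besides the shell and the picture viewer there is one more tool, called after ">>>" as a command line: name --argument value ..., lists and objects as JSON in quotes. play_rows: Moves the arm, as the interface text tells. Its arguments: {"type":"object","properties":{"increments":{"type":"array"},"newtons":{"type":"number"}},"required":["increments"]}

```bash
mkdir -p pics; cat > h.py <<'E'
import numpy as np, cv2
from workcell import monitor, vision, ticket
def cam(n):
    i=vision.camera_info(n); return np.array(i["intrinsics"]),np.array(i["pose"])
def ray(K,P,u,v):
    d=P[:3,:3]@np.linalg.inv(K)@[u,v,1]; return P[:3,3],d/np.linalg.norm(d)
def plane(K,P,u,v,z):
    o,d=ray(K,P,u,v); return o+d*(z-o[2])/d[2]
def proj(K,P,X):
    p=K@(P[:3,:3].T@(np.array(X)-P[:3,3])); return p[:2]/p[2]
def shot(n,f):
    K,P=cam(n); im=vision.read_camera(n); np.savez('pics/'+f+'.npz',K=K,P=P,im=im)
    cv2.imwrite('pics/'+f+'.png',im[:,:,::-1]); return K,P,im
def load(f):
    d=np.load('pics/'+f+'.npz'); return d['K'],d['P'],d['im']
E
python3 - <<'E'
from h import *
a=[shot(n,n+'0') for n in("scene","side","wrist")]
for K,P,im in a: print(K.round(1).tolist(),P.round(3).tolist())
print(monitor.state())
s=cv2.resize(a[1][2],(400,300));w=cv2.resize(a[2][2],(400,300));
cv2.imwrite('pics/sw.png',np.hstack([s,w])[:,:,::-1])
E
```

```text
[[422.8, 0.0, 276.1], [0.0, 422.8, 209.4], [0.0, 0.0, 1.0]] [[0.698, 0.603, -0.386, 0.958], [0.716, -0.591, 0.372, -0.488], [-0.004, -0.536, -0.844, 1.017], [0.0, 0.0, 0.0, 1.0]]
[[545.4, 0.0, 280.9], [0.0, 545.4, 212.6], [0.0, 0.0, 1.0]] [[0.909, -0.324, 0.263, 0.163], [-0.417, -0.686, 0.596, -0.892], [-0.013, -0.651, -0.759, 1.138], [0.0, 0.0, 0.0, 1.0]]
[[302.2, 0.0, 280.8], [0.0, 302.2, 207.5], [0.0, 0.0, 1.0]] [[0.376, 0.891, 0.253, 0.189], [0.926, -0.361, -0.106, 0.652], [-0.003, 0.275, -0.962, 0.372], [0.0, 0.0, 0.0, 1.0]]
{'t': 0.15, 'joint_pos': array([ 5.93011001e+01,  1.64432675e+01,  9.04056829e+01,  4.46719600e-04,
        7.32576516e+01, -8.59411734e+00]), 'joint_velocities': array([ 0.06858858, -0.22133089, -0.14996282, -0.02396742,  0.05888935,
        0.0556982 ]), 'tau': array([ 1.31353110e-03, -4.06598604e+01, -2.93144149e+01, -7.09218148e-05,
        3.94818984e-03, -2.21047330e-06]), 'ee_pos': array([0.25386769, 0.62522088, 0.40362708]), 'ee_rot': array([-1.79894659e+02, -1.63526863e-02,  1.57895073e+02]), 'force': array([ 0.36177984, -0.50987799, -0.25560835]), 'torque': array([-0.00019951, -0.01627064, -0.0557705 ]), 'width': 0.9988752812190831}
```

View pics/scene0.png

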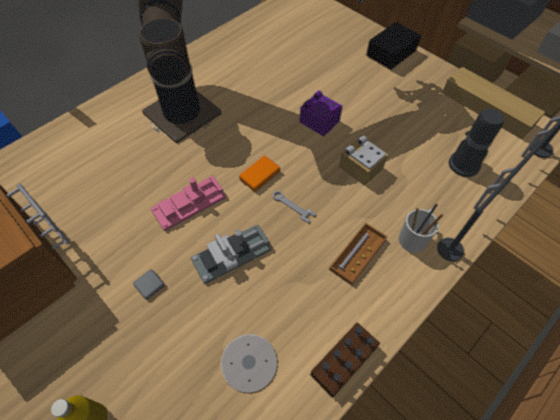

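View pics/sw.png

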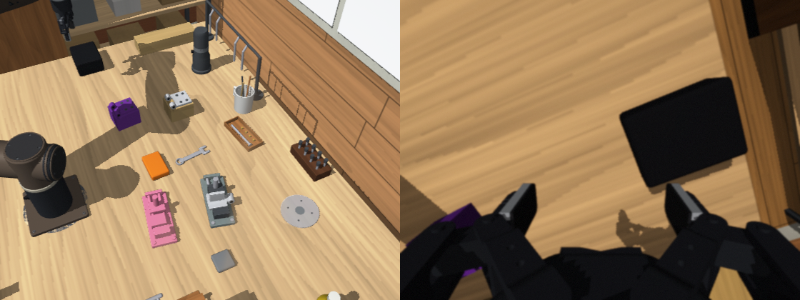

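Scene view: grey vise with leaf at about (232,252), wooden jamb at (365,160), pink look-alike (190,202), purple one (320,112). The side view agrees; the arm starts beyond the jamb. Next, one enlarged montage for detail.

```bash
python3 - <<'E'
from h import *
K,P,s=load('scene0');K2,P2,d=load('side0')
def c(im,x,y,w,h): return cv2.resize(im[y:y+h,x:x+w],(400,300),interpolation=cv2.INTER_CUBIC)
m=np.vstack([np.hstack([c(s,184,215,100,75),c(s,325,125,80,60)]),np.hstack([c(d,262,235,100,75),c(d,215,115,80,60)])])
cv2.imwrite('pics/m.png',m[:,:,::-1])
print(plane(K,P,232,252,.04),plane(K,P,365,155,.07)); print(plane(K2,P2,304,280,.04),plane(K2,P2,250,142,.07))
E
```

```text
[ 0.52568294 -0.23012737  0.04      ] [0.57218377 0.24122169 0.07      ]
[ 0.50429255 -0.24634863  0.04      ] [0.56423635 0.23153644 0.07      ]
```

View pics/m.png

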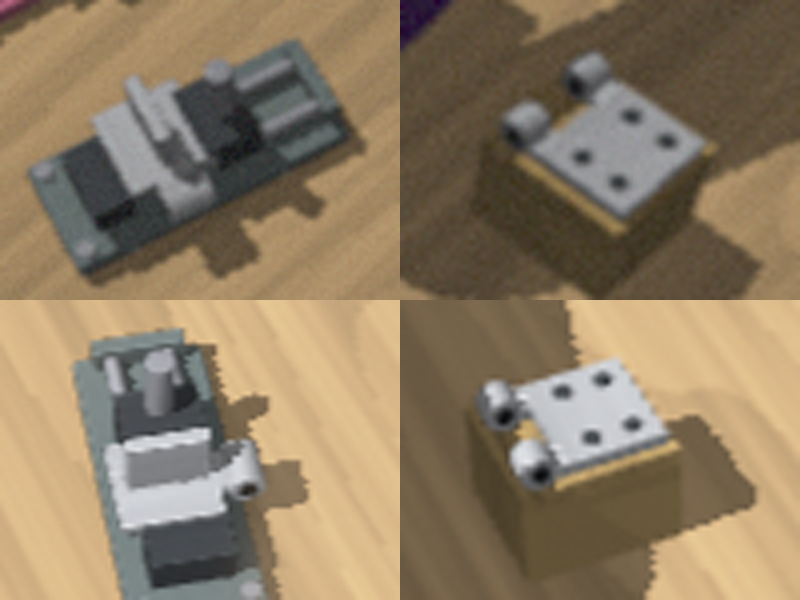

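Montage: the leaf's rib and knuckle and the jaw post are clear in both views. The post top is at scene crop (217,68) and side crop (158,358). The jamb knuckle holes are at scene crop (512,132) and (580,82), side crop (540,472) and (503,413).

```bash
cat >> h.py <<'E'
def tri(*obs):
    A=0;b=0;R=[]
    for K,P,u,v in obs:
        o,d=ray(K,P,u,v); M=np.eye(3)-np.outer(d,d); A=A+M; b=b+M@o; R.append((o,M))
    X=np.linalg.solve(A,b); return X,[round(np.linalg.norm(M@(X-o))*1000,1) for o,M in R]
E
python3 - <<'E'
from h import *
K,P,s=load('scene0');K2,P2,d=load('side0')
def T(n,a,b,j=0):
    if j: a=(325+(a[0]-400)/5,125+a[1]/5); b=(215+(b[0]-400)/5,115+(b[1]-300)/5)
    else: a=(184+a[0]/4,215+a[1]/4); b=(262+b[0]/4,235+(b[1]-300)/4)
    X,e=tri((K,P,*a),(K2,P2,*b)); print(n,X.round(4),e); return X
T('post',(217,68),(158,358))
A=T('ribback',(133,80),(126,443));B=T('ribfront',(206,160),(209,432))
print('rib yaw',np.degrees(np.arctan2(*(B-A)[1::-1])),np.linalg.norm(B-A))
T('knuck',(195,190),(243,465))
a=T('h1',(512,132),(540,472),1);b=T('h2',(580,82),(503,413),1)
print(np.linalg.norm(a-b),(a+b)/2+(b-a)/np.linalg.norm(b-a)*.01,np.degrees(np.arctan2(*(b-a)[1::-1])))
# flap corners of jamb top (z=76)
for q in [(533,147),(607,88),(715,143),(627,217)]: print(plane(K,P,325+(q[0]-400)/5,125+q[1]/5,.076).round(4))
E
```

```text
post [ 0.5197 -0.1979  0.0955] [np.float64(0.9), np.float64(0.9)]
ribback [ 0.4811 -0.2359  0.0797] [np.float64(0.1), np.float64(0.1)]
ribfront [ 0.5405 -0.2301  0.0459] [np.float64(0.8), np.float64(0.8)]
rib yaw 5.575502371184702 0.06860521603318159
knuck [ 0.55   -0.2508  0.0374] [np.float64(3.4), np.float64(3.4)]
h1 [0.5318 0.2081 0.076 ] [np.float64(2.3), np.float64(2.3)]
h2 [0.5329 0.2691 0.0715] [np.float64(2.3), np.float64(2.3)]
0.061128104103300024 [0.53252974 0.24855014 0.07298636] 89.03331063093798
[0.5463 0.2109 0.076 ]
[0.5477 0.2759 0.076 ]
[0.6175 0.2877 0.076 ]
[0.6161 0.2097 0.076 ]
```

>>> play_rows --increments '[[[0,0,0,0,0,8.5,-1],[0,0,0,0,0,8.5,-1],[0,0,0,0,0,8.5,-1],[0,0,0,0,0,8.5,-1],[0,0,0,0,0,8.5,-1],[0,0,0,0,0,8.5,-1],[0,0,0,0,0,8.5,-1],[0,0,0,0,0,8.5,-1],[-31,23,0,0,0,0,0],[-31,23,0,0,0,0,0],[-31,23,0,0,0,0,0],[-31,23,0,0,0,0,0],[-31,23,0,0,0,0,0],[-31,23,0,0,0,0,0],[-31,23,0,0,0,0,0],[-31,23,0,0,0,0,0],[-31,23,0,0,0,0,0],[-31,23,0,0,0,0,0],[-31,23,0,0,0,0,0],[-31,23,0,0,0,0,0]]]'

```text
t: 2.15
ee_pos: [0.5299, 0.2514, 0.4044]
ee_rot: [-180.0, 0.0, 89.9]
force: [0.2, -0.3, 0.3]
width: 0.5
```

```bash
python3 - <<'E'
from h import *
K,P,im=shot('wrist','w1'); print(P.round(4).tolist()); print({k:v for k,v in monitor.state().items() if k in('t','ee_pos','ee_rot','width')})
E
```

```text
[[1.0, -0.0018, -0.0009, 0.5294], [-0.002, -0.9613, -0.2756, 0.3216], [-0.0004, 0.2756, -0.9613, 0.3733], [0.0, 0.0, 0.0, 1.0]]
{'t': 2.2, 'ee_pos': array([0.53269102, 0.24773631, 0.40444198]), 'ee_rot': array([179.86957016,   0.20776809,  89.67785271]), 'width': 0.49911013402075544}
```

>>> play_rows --increments '[[[-48,0,5,0,0,0,0],[-48,0,5,0,0,0,0],[-48,0,5,0,0,0,0],[-48,0,5,0,0,0,0],[-48,0,5,0,0,0,0],[-48,0,5,0,0,0,0],[-48,0,5,0,0,0,0],[-48,0,5,0,0,0,0],[-48,0,5,0,0,0,0],[-48,0,5,0,0,0,0],[0,0,0,0,0,0,0],[0,0,0,0,0,0,0]]]'

```text
t: 3.4
ee_pos: [0.5281, -0.2279, 0.3541]
ee_rot: [-179.9, -0.1, 89.8]
force: [0.2, 0.9, -0.1]
width: 0.497
```

```bash
python3 - <<'E'
from h import *
K,P,im=shot('wrist','w2'); print(P.round(4).tolist()); print({k:v for k,v in monitor.state().items() if k in('t','ee_pos','ee_rot','width','force')})
a=load('w1')[2]
def c(im): return cv2.resize(im[40:340,130:430],(400,400),interpolation=cv2.INTER_CUBIC)
cv2.imwrite('pics/m2.png',np.hstack([c(a),c(im)])[:,:,::-1])
E
```

```text
[[1.0, -0.0039, -0.0022, 0.5277], [-0.0044, -0.9616, -0.2744, -0.1577], [-0.001, 0.2744, -0.9616, 0.323], [0.0, 0.0, 0.0, 1.0]]
{'t': 3.45, 'ee_pos': array([ 0.52825635, -0.22685116,  0.35427464]), 'ee_rot': array([-1.79952881e+02, -6.18188172e-02,  8.98586049e+01]), 'force': array([-0.00867252, -0.06874011, -0.64209997]), 'width': 0.5007546226564895}
```

View pics/m2.png

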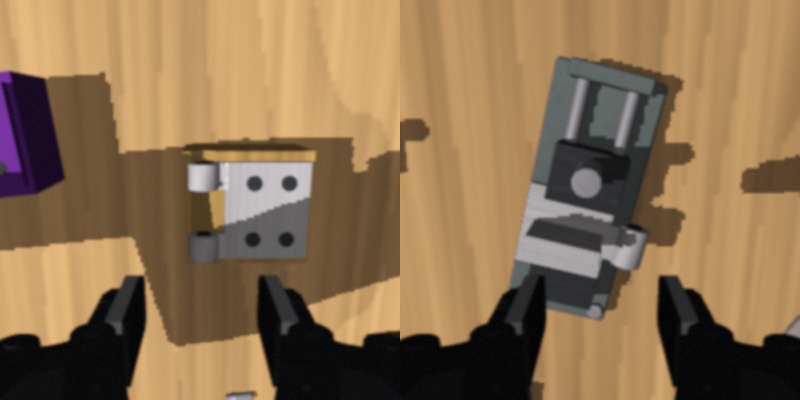

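Right: vise seen from above, post top at crop (586,183), rib across (527,238)–(603,250), knuckle at (628,250). The vise is turned roughly -12°. Left: jamb knuckles at crop (202,177) and (203,246).

```bash
python3 - <<'E'
from h import *
K,P,im=load('w2')
px=lambda x,y:(130+(x-400)/1.3333,40+y/1.3333)
def f(n,x,y,z): X=plane(K,P,*px(x,y),z); print(n,X.round(4)); return X
def yaw(a,b): return np.degrees(np.arctan2(*(b-a)[1::-1]))
f('post',586,183,.096)
a=f('BL',512,290,.016);b=f('TL',558,60,.016);c=f('TR',666,90,.016);d=f('BR',603,319,.016)
print(yaw(a,b)-90,yaw(d,c)-90,yaw(b,c))
a=f('ribtop+y l',527,239,.084);b=f('r',603,251,.084);print(yaw(a,b))
a=f('flap -y l',516,261,.044);b=f('flap-y r',600,278,.044);print(yaw(a,b))
K,P,im=load('w1')
px=lambda x,y:(130+(x)/1.3333,40+y/1.3333)
f('k1',202,177,.087);f('k2',203,246,.087)
a=f('fl',312,163,.076);b=f('fl2',305,258,.076);print(yaw(b,a)-90)
E
```

```text
post [ 0.5188 -0.1986  0.096 ]
BL [ 0.4527 -0.3027  0.016 ]
TL [ 0.497  -0.1245  0.016 ]
TR [ 0.5745 -0.1451  0.016 ]
BR [ 0.5283 -0.3299  0.016 ]
-13.957275127495294 -14.030143698436973 -14.876581322950617
ribtop+y l [ 0.481  -0.2359  0.084 ]
r [ 0.5284 -0.244   0.084 ]
-9.73550962589402
flap -y l [ 0.464  -0.2661  0.044 ]
flap-y r [ 0.5261 -0.2799  0.044 ]
-12.57711043661054
k1 [0.5299 0.274  0.087 ]
k2 [0.5305 0.2218 0.087 ]
fl [0.6109 0.2824 0.076 ]
fl2 [0.6109 0.2078 0.076 ]
0.0034571549185500317
```

>>> play_rows --increments '[[[0,0,0,0,0,7,0],[0,0,0,0,0,7,0],[13,-8,0,0,0,0,0],[13,-8,0,0,0,0,0],[0,0,30,0,0,0,0],[0,0,30,0,0,0,0],[0,0,25,0,0,0,0],[0,0,20,0,0,0,0],[0,0,16,0,0,0,0],[0,0,0,0,0,0,0],[0,0,0,0,0,0,0]]]' --newtons 50

```text
t: 4.55
ee_pos: [0.5192, -0.1967, 0.2341]
ee_rot: [-180.0, -0.0, 76.0]
force: [0.4, -0.5, 0.6]
width: 0.496
```

>>> play_rows --increments '[[[0,0,0,0,0,0,1],[0,0,0,0,0,0,1],[0,0,0,0,0,0,1],[0,0,0,0,0,0,1],[0,0,0,0,0,0,1]]]' --newtons 50

```text
t: 5.05
ee_pos: [0.5195, -0.1979, 0.2354]
ee_rot: [180.0, -0.0, 75.9]
force: [-2.2, 2.5, 6.3]
width: 0.196
```

>>> play_rows --increments '[[[3,0,0,0,0,0,1],[4,0,0,0,0,0,1],[5,0,0,0,0,0,1],[5,0,0,0,0,0,1],[5,0,0,0,0,0,1],[5,0,0,0,0,0,1],[5,0,0,0,0,0,1],[4,0,0,0,0,0,1],[3,0,0,0,0,0,1],[0,0,0,0,0,0,1],[0,0,0,0,0,0,1]]]'

```text
t: 6.15
ee_pos: [0.529, -0.1609, 0.2354]
ee_rot: [179.9, 0.1, 75.9]
force: [-2.6, -1.8, 6.2]
width: 0.192
```

>>> play_rows --increments '[[[0,0,0,0,0,0,0],[0,0,0,0,0,0,0],[0,0,0,0,0,0,0],[0,0,-35,0,0,0,0],[0,0,-35,0,0,0,0],[0,0,-30,0,0,8,0],[0,0,0,0,0,8,0],[0,0,0,0,0,8,0],[0,0,0,0,0,8,0],[0,0,0,0,0,8,0],[0,0,0,0,0,8,0],[0,0,0,0,0,8,0],[0,0,0,0,0,8,0],[0,0,0,0,0,8,0],[0,0,0,0,0,8,0],[0,0,0,0,0,8,0],[0,0,0,0,0,2,0],[0,29,0,0,0,0,0],[0,29,0,0,0,0,0],[0,29,0,0,0,0,0]]]'

```text
t: 8.15
ee_pos: [0.5074, -0.2451, 0.3335]
ee_rot: [-180.0, -0.0, -14.0]
force: [0.7, -0.5, -0.8]
width: 0.5
```

>>> play_rows --increments '[[[0,0,0,0,0,0,0.1],[0,0,0,0,0,0,0.1]]]'

```text
t: 8.35
ee_pos: [0.5074, -0.2448, 0.3334]
ee_rot: [-180.0, 0.0, -14.2]
force: [-0.0, 0.6, -0.4]
width: 0.454
```

```bash
python3 - <<'E'
from h import *
K,P,im=shot('wrist','w3'); print(P.round(4).tolist()); print({k:v for k,v in monitor.state().items() if k in('t','ee_pos','ee_rot','width','force')})
cv2.imwrite('pics/m3.png',cv2.resize(im[60:360,80:480],(800,600),interpolation=cv2.INTER_CUBIC)[:,:,::-1])
E
```

```text
[[-0.2451, -0.9322, -0.2663, 0.5743], [-0.9695, 0.2357, 0.0672, -0.2613], [0.0001, 0.2747, -0.9615, 0.3023], [0.0, 0.0, 0.0, 1.0]]
{'t': 8.4, 'ee_pos': array([ 0.50754456, -0.24418125,  0.33342127]), 'ee_rot': array([-1.79957060e+02,  2.60143546e-02, -1.41196151e+01]), 'force': array([-0.51630736,  0.01895261, -0.3506309 ]), 'width': 0.4501493876966263}
```

View pics/m3.png

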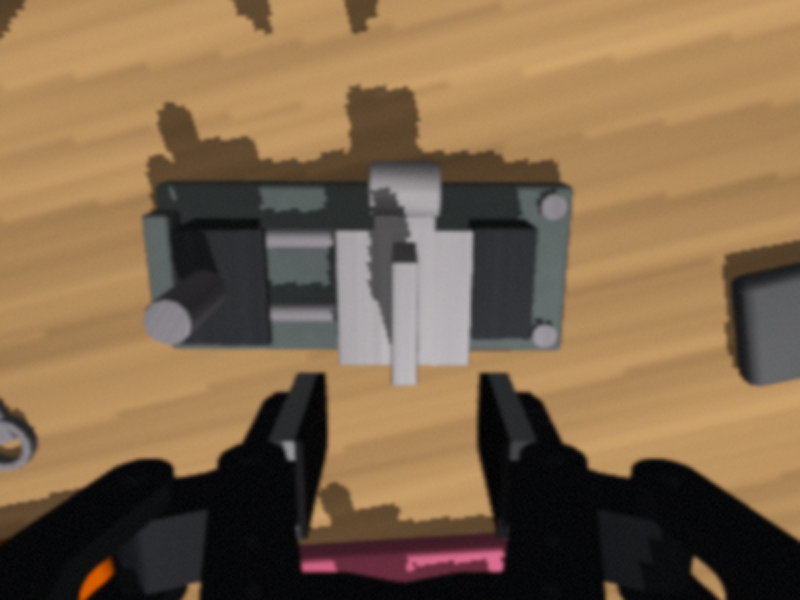

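The jaw is open and the leaf lies still in the vise, in line with the gripper. The rib top spans crop (392..416, 262..385); the knuckle is at (370..440, 165..215).

```bash
python3 - <<'E'
from h import *
K,P,im=load('w3')
f=lambda x,y,z:plane(K,P,80+x/2-.25,60+y/2-.25,z)
a=f(404,262,.084);b=f(405,385,.084);m=(a+b)/2
print(a,b,np.linalg.norm(a-b),'mid',m,'yaw',np.degrees(np.arctan2(*(a-b)[1::-1])))
e1=f(338,300,.044);e2=f(472,300,.044);print('flap w',np.linalg.norm(e1-e2))
e1=f(338,363,.044);e2=f(470,363,.044);print('flap rear mid',(e1+e2)/2, 'yaw',np.degrees(np.arctan2(*(e1-e2)[1::-1]))-90)
t=np.radians(-14.1);d=m[:2]-[.5074,-.2448];print('tool dx,dy',d@[np.cos(t),np.sin(t)],d@[np.sin(t),-np.cos(t)])
print('rib from rear: ',(e1+e2)/2+ .035*np.array([np.cos(t),np.sin(t),0]))
E
```

```text
[ 0.5261713  -0.24991924  0.084     ] [ 0.47817361 -0.2382346   0.084     ] 0.04939948654209384 mid [ 0.50217246 -0.24407692  0.084     ] yaw -13.682042305481234
flap w 0.05969300920349699
flap rear mid [ 0.4713108  -0.23623384  0.044     ] yaw -14.190025518421834
tool dx,dy -0.005246200628591415 0.0005722163408341008
rib from rear:  [ 0.50525632 -0.24476036  0.044     ]
```

>>> play_rows --increments '[[[-4,0,0,0,0,0,0.1],[0,0,30,0,0,0,0.1],[0,0,30,0,0,0,0.1],[0,0,25,0,0,0,0.1],[0,0,16,0,0,0,0.1],[0,0,10,0,0,0,0.1],[0,0,0,0,0,0,0.1],[0,0,0,0,0,0,1],[0,0,0,0,0,0,1],[0,0,0,0,0,0,1],[0,0,0,0,0,0,1],[0,0,0,0,0,0,1],[0,0,0,0,0,0,1]]]' --newtons 80

```text
t: 9.7
ee_pos: [0.5042, -0.244, 0.2242]
ee_rot: [180.0, -0.1, -14.1]
force: [0.1, 0.9, 5.3]
width: 0.105
```

>>> play_rows --increments '[[[0,0,-3,0,0,0,1],[0,0,-6,0,0,0,1],[0,0,-12,0,0,0,1],[0,0,-20,0,0,0,1],[0,0,-25,0,0,0,1],[0,0,-25,0,0,0,1],[0,0,-25,0,0,0,1],[0,0,-4,0,0,0,1],[0,0,0,0,0,0,1],[0,0,0,0,0,0,1],[0,0,0,0,0,0,1]]]'

```text
t: 10.8
ee_pos: [0.5032, -0.2433, 0.3407]
ee_rot: [-179.9, 0.2, -14.1]
force: [0.1, 0.5, -1.7]
width: 0.105
```

>>> play_rows --increments '[[[0,0,0,0,0,-7,1],[0,0,0,0,0,-7.1,1],[-4,-15,0,0,0,0,1],[-4,-30,0,0,0,0,1],[-4,-35,0,0,0,0,1],[-4,-35,0,0,0,0,1],[-4,-35,0,0,0,0,1],[-4,-35,0,0,0,0,1],[-4,-35,0,0,0,0,1],[-4,-35,0,0,0,0,1],[-4,-35,0,0,0,0,1],[-4,-35,0,0,0,0,1],[-4,-35,0,0,0,0,1],[-4,-35,0,0,0,0,1],[-4,-35,0,0,0,0,1],[-4,-35,0,0,0,0,1],[-4,-25,0,0,0,0,1],[-3,-8,0,0,0,0,1],[0,0,0,0,0,0,1],[0,0,0,0,0,0,1]]]'

```text
t: 12.8
ee_pos: [0.4403, 0.254, 0.3422]
ee_rot: [180.0, 0.1, -0.0]
force: [0.3, 0.2, -3.2]
width: 0.105
```

>>> play_rows --increments '[[[0,0,0,0,0,0,1],[0,0,0,0,0,0,1]]]'

```text
t: 13.0
ee_pos: [0.4409, 0.2535, 0.3427]
ee_rot: [180.0, 0.0, -0.1]
force: [0.2, 0.5, -1.4]
width: 0.103
```

```bash
python3 - <<'E'
from h import *
K,P,im=shot('wrist','w4'); print(P.round(4).tolist()); print({k:v for k,v in monitor.state().items() if k in('t','ee_pos','ee_rot','width','force')})
cv2.imwrite('pics/m4.png',cv2.resize(im[0:300,80:480],(800,600),interpolation=cv2.INTER_CUBIC)[:,:,::-1])
E
```

```text
[[-0.0021, -0.9616, -0.2746, 0.51], [-1.0, 0.0023, -0.0005, 0.2539], [0.0011, 0.2746, -0.9616, 0.3116], [0.0, 0.0, 0.0, 1.0]]
{'t': 13.05, 'ee_pos': array([0.44094262, 0.25361813, 0.34274396]), 'ee_rot': array([ 1.79993449e+02, -2.05433939e-03, -1.06061134e-01]), 'force': array([-0.49838082, -0.00185161, -1.82008046]), 'width': 0.10613582969035615}
```

View pics/m4.png

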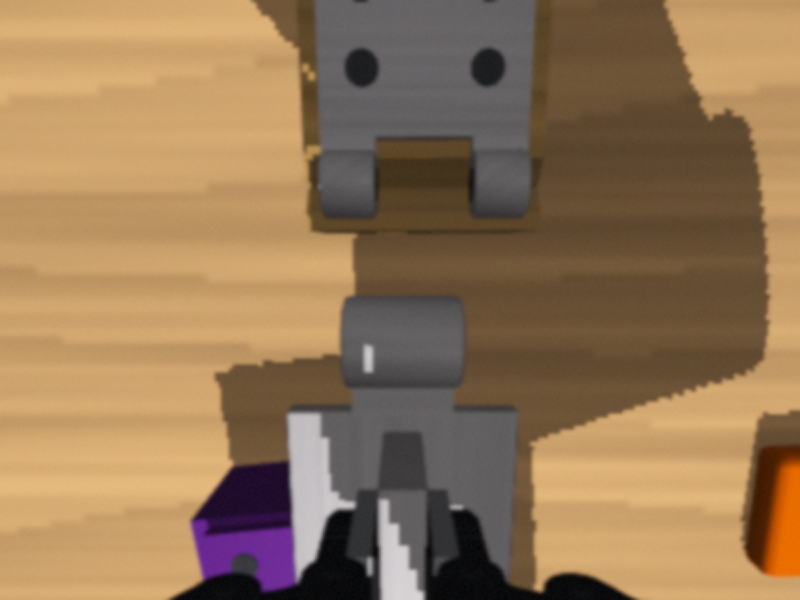

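Jamb knuckles: inner edges at crop x 377 and 471, outer 319 and 531, rows 150–217. Held leaf's knuckle: x 342–464, rows 297–388, undisturbed and square in the grip.

```bash
python3 - <<'E'
from h import *
K,P,im=load('w4')
R=lambda x,y:ray(K,P,80+x/2-.25,y/2-.25)
def cyl(x,y1,y2,z=None,r=.012):
    o,d1=R(x,y1);_,d2=R(x,y2); d1=d1[[0,2]]/np.hypot(*d1[[0,2]]);d2=d2[[0,2]]/np.hypot(*d2[[0,2]])
    h=np.arccos(d1@d2)/2; b=(d1+d2)/np.linalg.norm(d1+d2)
    c=o[[0,2]]+b*r/np.sin(h)
    out=[c]
    if z: out.append(o[[0,2]]+b*(z-o[2])/b[1])
    return out
print('jamb axis x,z',cyl(425,150,217,.075),cyl(348,150,217,.075),cyl(501,150,217,.075))
zk=.3427-.155-.024-.002
print('leaf kn x,z',cyl(403,297,388,zk),zk)
def yy(x,y,z): o,d=R(x,y); return (o+d*(z-o[2])/d[2])[1]
for n,x in(('ol',319),('il',377),('ir',471),('or',531)): print(n,yy(x,183,.080))
for n,x in(('l',342),('r',464)): print(n,yy(x,342,zk+.005))
for x in(288,517): print('flap',yy(x,408,zk+.004))
a,b=[(o+d*(.076-o[2])/d[2]) for o,d in(R(317,60),R(320,148))];print('jamb flap edge l yaw',np.degrees(np.arctan2(*(a-b)[1::-1])))
E
```

```text
jamb axis x,z [array([0.53167234, 0.06395607]), array([0.53070413, 0.075     ])] [array([0.53173694, 0.06390116]), array([0.53076124, 0.075     ])] [array([0.5316086 , 0.06401024]), array([0.53064776, 0.075     ])]
leaf kn x,z [array([0.48435786, 0.15147275]), array([0.48599347, 0.1617    ])] 0.1617
ol 0.28338449459758847
il 0.26256237893583134
ir 0.22880751064882732
or 0.20725623415976732
l 0.26822344374587365
r 0.23882737654120123
flap 0.2823142537817696
flap 0.2250289608423214
jamb flap edge l yaw -0.1418802216781192
```

>>> play_rows --increments '[[[5,1,0,0,0,0,1],[10,2,0,0,0,0,1],[15,3,0,0,0,0,1],[10,2,6,0,0,0,1],[5,0,10,0,0,0,1],[0,0,12,0,0,0,1],[0,0,10,0,0,0,1],[0,0,5,0,0,0,1],[0,0,0,0,0,0,1],[0,0,0,0,0,0,1],[0,0,0,0,0,0,1],[0,0,0,0,0,0,1]]]'

```text
t: 14.25
ee_pos: [0.4858, 0.2466, 0.3005]
ee_rot: [-180.0, -0.1, 0.0]
force: [0.8, 0.8, -1.8]
width: 0.103
```

```bash
python3 - <<'E'
from h import *
K,P,im=shot('wrist','w5'); print(P.round(4).tolist()); print({k:v for k,v in monitor.state().items() if k in('t','ee_pos','ee_rot','width','force')})
_,_,s=shot('side','s5')
m=np.hstack([cv2.resize(im[60:360,180:380],(400,600),interpolation=cv2.INTER_CUBIC),cv2.resize(s[90:195,215:285],(400,600),interpolation=cv2.INTER_CUBIC)])
cv2.imwrite('pics/m5.png',m[:,:,::-1])
E
```

```text
[[-0.0, -0.9619, -0.2732, 0.5549], [-1.0, 0.0002, -0.0005, 0.2471], [0.0005, 0.2732, -0.9619, 0.2695], [0.0, 0.0, 0.0, 1.0]]
{'t': 14.3, 'ee_pos': array([0.48578161, 0.24651193, 0.30034932]), 'ee_rot': array([-1.79980524e+02, -6.46300973e-02,  2.56014853e-03]), 'force': array([-0.24366688, -0.27557639, -1.51403779]), 'width': 0.10633826210338833}
```

View pics/m5.png

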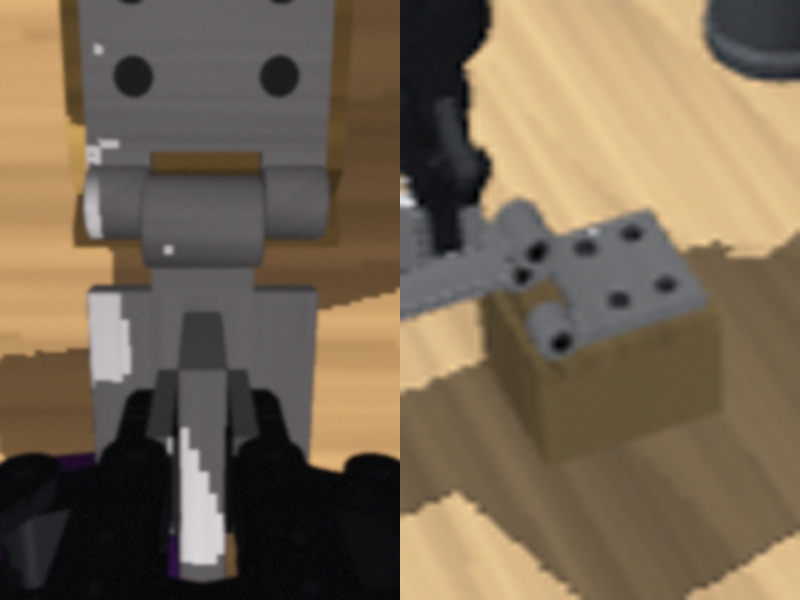

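The loose knuckle (crop x 143–264) hangs over the gap. The jamb's knuckle outer edges are at 86 and 329, the notch at 151–263.

```bash
python3 - <<'E'
from h import *
K,P,im=load('w5')
R=lambda x,y:ray(K,P,180+x/2-.25,60+y/2-.25)
def cyl(x,y1,y2,z):
    o,d1=R(x,y1);_,d2=R(x,y2); d1=d1[[0,2]]/np.hypot(*d1[[0,2]]);d2=d2[[0,2]]/np.hypot(*d2[[0,2]])
    b=(d1+d2); return o[0]+b[0]*(z-o[2])/b[1], .012/np.sin(np.arccos(d1@d2/1/np.linalg.norm(d1)/np.linalg.norm(d2))/2)
zk=.3005-.184
print(cyl(107,167,238,.075),cyl(300,167,238,.075),cyl(203,173,268,zk))
def yy(x,y,z): o,d=R(x,y); return (o+d*(z-o[2])/d[2])[1]
j=[yy(86,200,.08),yy(329,200,.08)];n=[yy(151,160,.074),yy(263,160,.074)];k=[yy(143,220,zk+.003),yy(264,220,zk+.003)]
for q in(j,n,k):print(q,sum(q)/2,q[0]-q[1])
E
```

```text
(np.float64(0.5305469495820337), np.float64(0.20946512930828312)) (np.float64(0.5305418851242933), np.float64(0.20943114014523562)) (np.float64(0.5311453703638686), np.float64(0.1554749683465934))
[np.float64(0.28314715219417796), np.float64(0.2073519645018169)] 0.24524955834799744 0.07579518769236107
[np.float64(0.2630863432452169), np.float64(0.22768270909728539)] 0.24538452617125114 0.03540363414793152
[np.float64(0.2616839260669713), np.float64(0.23153972691683075)] 0.246611826491901 0.03014419915014052
```

>>> play_rows --increments '[[[-0.5,1.3,0,0,0,0,1],[0,0,4,0,0,0,1],[0,0,6,0,0,0,1],[0,0,6,0,0,0,1],[0,0,6,0,0,0,1],[0,0,6,0,0,0,1],[0,0,4,0,0,0,1],[0,0,3,0,0,0,1],[0,0,2,0,0,0,1],[0,0,1,0,0,0,1],[0,0,0,0,0,0,1],[0,0,0,0,0,0,1],[0,0,0,0,0,0,1]]]'

```text
t: 15.65
ee_pos: [0.4853, 0.2452, 0.262]
ee_rot: [-180.0, -0.0, -0.0]
force: [0.0, 0.4, -1.2]
width: 0.107
```

>>> play_rows --increments '[[[0,0,1,0,0,0,1],[0,0,0.5,0,0,0,1],[0,0,0,0,0,0,1],[0,0,0,0,0,0,1]]]'

```text
t: 16.05
ee_pos: [0.4852, 0.2451, 0.2602]
ee_rot: [-180.0, -0.0, -0.0]
force: [0.4, 0.1, -2.3]
width: 0.103
```

>>> play_rows --increments '[[[0,0,0.5,0,0,0,1],[0,0,0.5,0,0,0,1],[0,0,0,0,0,0,1],[0,0,0,0,0,0,1]]]'

```text
t: 16.45
ee_pos: [0.4855, 0.2451, 0.2596]
ee_rot: [-180.0, -0.1, -0.0]
force: [0.5, -0.0, -1.3]
width: 0.104
```

>>> play_rows --increments '[[[0,0,0.5,0,0,0,1],[0,0,0.5,0,0,0,1],[0,0,0,0,0,0,1],[0,0,0,0,0,0,1]]]'

```text
t: 16.85
ee_pos: [0.4857, 0.2452, 0.259]
ee_rot: [-180.0, -0.1, 0.0]
force: [1.3, 1.1, 3.8]
width: 0.102
```

>>> play_rows --increments '[[[0,0,0.5,0,0,0,1],[0,0,0.5,0,0,0,1],[0,0,0,0,0,0,1],[0,0,0,0,0,0,1]]]'

```text
t: 17.25
ee_pos: [0.4858, 0.2453, 0.2589]
ee_rot: [-180.0, -0.1, 0.0]
force: [-0.6, -1.7, 8.9]
width: 0.105
```

Contact came at TCP z = 0.259, where seating was expected. Checking with pictures.

```bash
python3 - <<'E'
from h import *
K,P,im=shot('wrist','w6'); _,_,s=shot('side','s6'); _,_,c=shot('scene','c6')
print(P.round(4).tolist(),monitor.state()['force'])
m=np.hstack([cv2.resize(im[60:360,180:380],(400,600),interpolation=cv2.INTER_CUBIC),np.vstack([cv2.resize(s[105:165,205:285],(400,300),interpolation=cv2.INTER_CUBIC),cv2.resize(c[125:185,325:405],(400,300),interpolation=cv2.INTER_CUBIC)])])
cv2.imwrite('pics/m6.png',m[:,:,::-1])
E
```

```text
[[-0.0, -0.9621, -0.2728, 0.5548], [-1.0, 0.0002, -0.0006, 0.2458], [0.0007, 0.2728, -0.9621, 0.2279], [0.0, 0.0, 0.0, 1.0]] [-0.9490931  -0.32452415  7.58663907]
```

View pics/m6.png

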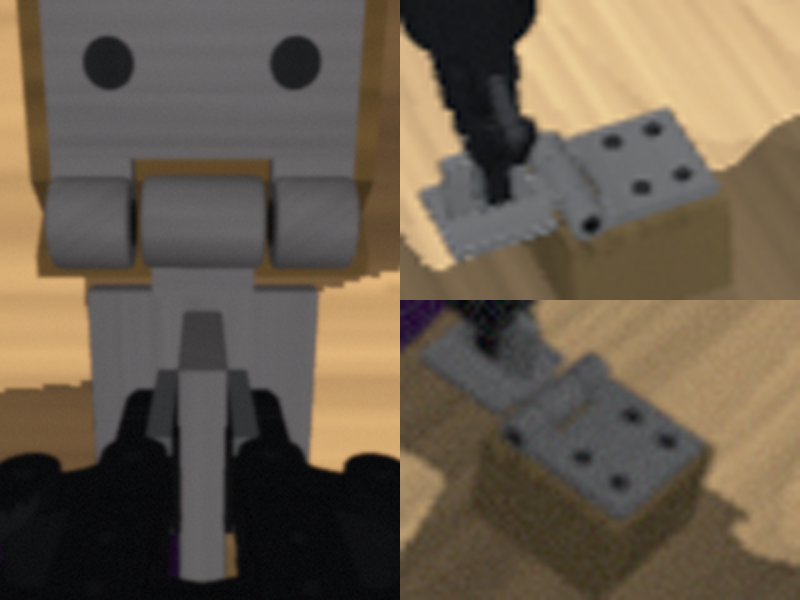

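All three knuckles line up: rows 178–268 for each, with the loose one centred in the gap to about 0.5 mm. The flap is level over the open side. I'll let it settle and hand it in.

>>> play_rows --increments '[[[0,0,0,0,0,0,1],[0,0,0,0,0,0,1],[0,0,0,0,0,0,1],[0,0,0,0,0,0,1]]]'

```text
t: 17.8
ee_pos: [0.4857, 0.2453, 0.2589]
ee_rot: [-180.0, -0.1, 0.0]
force: [-1.3, -0.8, 8.8]
width: 0.101
```

```bash
python3 -c "
from h import *
print(ticket.job_done()); s=monitor.state(); print(s['t'],s['ee_pos'],s['force'],s['width'])"
```

```text
the job is handed in; nothing more can be done
None
the job is handed in; nothing more can be done
```

The job is handed in at about 17.8 s: the leaf sits in the jamb groove and the gripper still holds it. The interface reports no verdict.

- **Vise:** I slid the jaw open by its post. The gripper travelled about 38 mm, and a picture taken before the leaf was lifted showed the jaw open with the leaf still in place. I did not re-image the jaw or the bystanders at the end.
- **Leaf:** I gripped it by the rib at 80 N, lifted it out, and lowered it between the jamb knuckles.
- **Last checks:**
  - The wrist picture showed all three knuckles in line, the loose one centred in the gap to about 0.5 mm.
  - The tool stood within 0.1° of vertical; the flap looked level over the open side in all three views.
  - The knuckle met the groove at the expected height (tool at 0.259 m) and pressed with about 9 N, steady.
- **Disagreements:** The coarse first views gave the jamb axis about 2–3 mm off from the close wrist views, so I used the close ones. None of the checks failed.

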